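Unhook a dried slide carrier and feed it to the slide reader

TASK

Take the slide carrier off the drying peg, lifting it clear of the peg's upturned tip, stand it on its plain bottom edge in the open upper part of the slide reader's feed chute, slot upwards, and let go of it there. Then push it gently down the chute until it rests against the hanging gate with the gate swung fully back on its stop. Do not drop the carrier or wrench the peg or chute, and leave the jar, the dish and the bottle in their places.

Things in the scene. Friction and masses are not known exactly. Their poses are not given: they have to be found in the camera images.
- carrier: Slide carrier: bare aluminium plate 100 wide, 100 tall, 8 thick (mm), 0.1-0.2 kg, hanging on the peg by its slot. Origin: middle of the bottom edge; z up, y along the width, x through the thickness, same directions as the stand's. Slot 16 wide, 27 tall, mid-width, 63 to 90 mm up, its rims rounded. Below it two slide windows 74 x 19, centred 17.5 and 43.5 up; solid beside the slot.
- stand: Drying stand, fixed. Grey base 12 mm high, x -103 to 33, y +-75 mm; upright rod 11 mm thick on the origin, top at z 174; clamp block 22 mm wide, z 124 to 168, front at x -14. Origin: on the worktop under the rod; z up. Its steel peg points along -x. The carrier hangs near x -70, clear of rod and clamp. Microscopes 0.25 and 0.36 m tall fill x > 0.48 m between stand and chute.
- peg_mid (a point): Point on the peg's axis near where the carrier hangs, 70 mm in front of the rod, 150 mm up (fixed). Peg 6 mm thick, ending 78 mm beyond this point; its last 12 mm turn up, the tip 15 mm above the peg's top side. It is clamped stiffly, rising outward through this point at an unknown 0 to 0.25 rad, not reported. The carrier lifts 20 or 21 mm until the slot's lower edge meets the peg.
- chute: Feed chute, fixed: straight steel channel 320 mm long, falling at 0.21 rad to the white reader box. Origin: on the channel floor, mid-length, mid-width; x downhill along the floor, y level, z square to the floor. Channel 13 mm wide; walls 37 mm high, their lips flare to 44 mm high, 32 mm wide over all. Floor open from x -160 to the gate. Friction holds the carrier on the slope; 1 to 2 N push it.
- gate (a joint): Swing of the dark gate that hangs in a bracket over the chute, rad: 0 free, growing downhill, 0.20 on its hard stop (roller 14 mm on). Its spring gives under 0.4 N. Roller 49 to 61 mm above the floor; its uphill face at rest is somewhere from chute x +30 to +90 mm: the bracket is clamped at a place not reported. Bracket 58 wide, 142 high, its uphill side 5 mm before that face.
- specimen_jar: Bystander: squat white jar with a white lid, 56 x 52 x 78 mm, loose; origin under its middle.
- petri_dish: Bystander: clear lidded dish of sand, 90 mm across, 15 mm high, loose; origin under its middle.
- sample_bottle: Bystander: white bottle with a blue cap, 58 mm across, 125 mm high, loose; origin under its middle.

How it is judged:
On the way:
1. the carrier stands on edge in the upper part of the chute, let go, not yet at the gate (y of carrier in the frame of chute between -0.007 and 0.007 m and z of carrier in the frame of chute between -0.004 and 0.006 m and x of carrier in the frame of chute between -0.135 and 0.06 m and angle between the z axis of carrier and the z axis of chute, either way round below 0.2 rad and contact force between the fingers and carrier below 0.05 N and linear speed of carrier below 0.01 m/s and value of joint gate below 0.03 rad), for 0.2 s.
At the end, for the whole second after the job is handed in: Gate swung over 0.16 rad (stop at 0.20) by the carrier, which stands upright on its bottom edge in the chute: origin within 7 mm of the channel's middle and 6 mm of its floor, z axis within 0.2 rad of square to the floor, at rest and let go (value of joint gate above 0.16 rad and y of carrier in the frame of chute between -0.007 and 0.007 m and z of carrier in the frame of chute between -0.004 and 0.006 m and angle between the z axis of carrier and the z axis of chute, either way round below 0.2 rad and linear speed of carrier below 0.01 m/s and contact force between the fingers and carrier below 0.05 N); the robot touches nothing.
It fails at once if the carrier is dropped (its bottom edge under 30 mm above the worktop) (height (world z) of carrier below 0.03 m).
It fails at once if the carrier is wrenched against the peg or stand with over 30 N (contact force between carrier and stand above 30 N).
It fails at once if the carrier is forced against the chute or its gate with over 40 N (contact force between carrier and chute above 40 N).
It fails at once if the jar, the dish or the bottle is moved by over 20 mm (distance of any of specimen_jar, petri_dish, sample_bottle from where it was at the start of the episode above 0.02 m).
It also fails if it takes over 72 s, if anything falls off the work surface, if the arm or the gripper's body presses on something with over 40 N, if the wrist force passes 120 N, or if a joint passes its speed limit or range.

ROBOT

A 7-joint arm with a two-finger parallel gripper is mounted at the origin on a cart in front of the work surface, level with it; the furniture and walls round the work are solid. World frame = base frame: x ahead of the robot, y to its left, z up, the work surface at z = 0. Lengths are in m, angles in rad, forces in N, time in s.
With the tool pointing down it reaches from about 0.425 to 1.025 m from the base axis. Payload 9.4 kg.
Tool frame: the origin (TCP) lies midway between the tips of the shut fingers; the grasp point (between the pads) lies 19 mm behind it; z points along the fingers, y is the line along which they close (so a half turn about z gives the same grasp; the last joint's range is limited). The gripper opens to 93 mm and grips with 3 to 60 N. Pads are 15 mm wide; open, the fingers measure 128 mm over their backs; the gripper's body (75 mm by 188 mm) begins 65 mm behind the grasp point.
Start: joints at [-1.215, 0.599, -0.003, 1.599, 0.002, 0.943, -0.08], TCP at [0.304, 0.658, 0.219] pointing down, gripper open.
Joint ranges: [-2.57, 2.57], [-0.35, 1.97], [-1.29, 1.29], [0.11, 2.56], [-1.05, 4.19], [0.11, 1.86], [-2.63, 2.63]. Speed limits (rad/s): [2.22, 2.22, 3.01, 3.01, 3.14, 3.14, 3.14].

INTERFACE

Orientations are given as a unit quaternion [x, y, z, w].
In Python, from rig import env gives the robot as it stands. Calls block until the motion is done:
- env.move_pose(position, orientation): joint-space move of the TCP to a pose.
- env.line_to(position, frame=None, rate=0.15): straight line of the TCP; frame=None keeps the orientation; rate is the mean speed in m/s.
- env.movej(angles): joint-space move.
- env.gripper_to(opening, strength=None): finger opening in m; strength is the grip in N (None keeps the last); returns when the fingers have stopped.
- env.pause(seconds).
- env.inverse_kinematics(position, orientation): joint angles nearest the present ones, or None.
- env.read_camera(name): name is "scene" or "top" or "wrist"; returns (picture, depth): 480x640x3 uint8, red, green, blue; 480x640 float32, m along the optical axis (not along the pixel's ray), 0 where there is no reading.
- env.calibration(name): a dict with "intrinsics" (3x3 intrinsics, pixels), "extrinsics" (4x4, takes a point from camera to world coordinates). Camera axes: x right, y down, z forward; pixel columns grow to the right and rows downward; lengths in m; the calibration is good to about 2 mm. A picture is of the moment at which its call begins: read the wrist's pose just before it. calibration takes no time and is no camera call; for the wrist camera it gives the pose at the moment of the call.
A pose or a line that the arm cannot do raises env.IKError and nothing moves.
- env.close_job(): hands the job in; it is judged then, once.
Readings, each from a call of its own:
- env.get_clock(): time.
- env.get_qpos(): joint angles.
- env.get_joint_velocities(): joint speeds.
- env.get_effort(): joint torques, N m.
- env.get_eef_pos(): TCP position.
- env.get_tcp_rot(): TCP orientation.
- env.get_force(): force on the tool from outside, world axes, zero at the start.
- env.get_torque(): the same for the moment, N m.
- env.get_grip_width(): finger opening in m.
- env.get_grip_force(): force on a finger pad.
Only numpy, scipy, OpenCV 4.12 (cv2) and the standard library are available. Lean on these libraries where they do the work, as an engineer would, in place of code of your own. Each camera call takes 0.05 s, during which the arm holds its last target. There are 200 camera calls.

## Working session

There is one attempt and no reset: what is moved stays moved. The work goes in short steps, each a Python script; the robot and the scene stay as the last script left them, time stands still between calls to the robot, and variables do not carry over. Pictures are saved under pics/ and viewed, at most 13 in all, crops included, and the job is handed in when it is done.

```bash
ls; mkdir -p pics
python3 - <<'E'
from rig import env
import numpy as np,cv2
for n in("scene","top"):
    p,d=env.read_camera(n);c=env.calibration(n)
    cv2.imwrite(f"pics/{n}0.png",p[:,:,::-1]);np.savez(f"{n}0.npz",p=p,d=d,K=c["intrinsics"],T=c["extrinsics"])
    print(n,np.round(c["intrinsics"],1).tolist(),np.round(c["extrinsics"],3).tolist())
print(env.get_clock(),env.get_tcp_rot())
E
```

```text
pics
scene [[571.1, 0.0, 320.1], [0.0, 571.1, 238.3], [0.0, 0.0, 1.0]] [[0.797, -0.378, 0.47, -0.158], [-0.603, -0.521, 0.604, -0.866], [0.016, -0.765, -0.643, 1.033], [0.0, 0.0, 0.0, 1.0]]
top [[507.7, 0.0, 320.5], [0.0, 507.7, 236.3], [0.0, 0.0, 1.0]] [[-0.0, -0.991, 0.131, 0.349], [-1.0, -0.0, -0.001, 0.008], [0.001, -0.131, -0.991, 1.35], [0.0, 0.0, 0.0, 1.0]]
0.1 [ 2.14690797e-01  9.76681846e-01 -6.50628943e-04 -9.56481463e-05]
```

View pics/scene0.png

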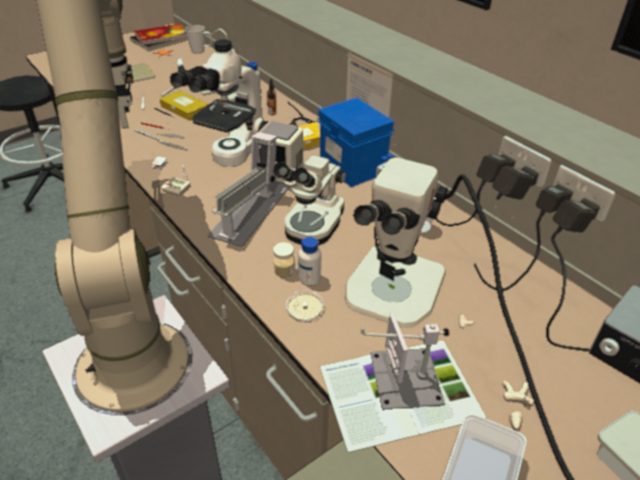

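View pics/top0.png

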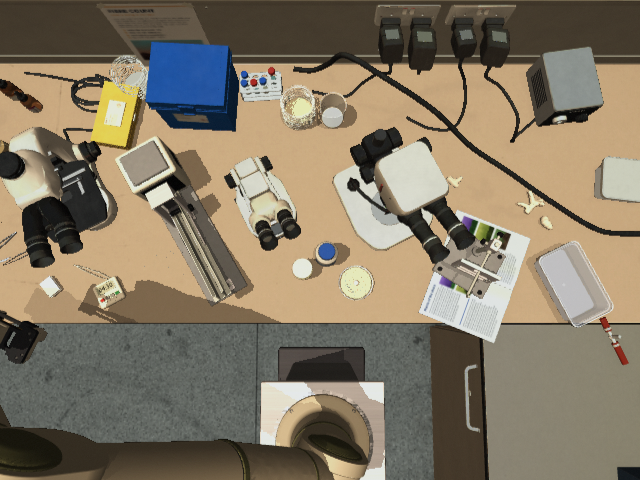

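The scene shows the carrier hanging on the stand at scene px (395,345), with the rod at (430,335) and the chute running from (225,230) to (275,150). In the top view the stand is at about (475,265). The chute runs from (220,295) uphill to the reader at (150,165).

```bash
cat > h.py <<'E'
import numpy as np
def load(f):
    z=np.load(f);p,d,K,T=[z[k] for k in "pdKT"]
    v,u=np.mgrid[:480,:640]
    X=np.stack([(u-K[0,2])/K[0,0]*d,(v-K[1,2])/K[1,1]*d,d],-1)@T[:3,:3].T+T[:3,3]
    X[d<=0]=np.nan
    return p,d,X,K,T
E
python3 - <<'E'
from h import *
import cv2
p,d,X,K,T=load("top0.npz");q,e,Y,_,_=load("scene0.npz")
a=cv2.resize(p[215:315,420:520],None,fx=4,fy=4,interpolation=3)
b=cv2.resize(q[310:420,345:455],(400,400),interpolation=3)
cv2.imwrite("pics/stand.png",np.hstack([a,b])[:,:,::-1])
a=cv2.resize(p[160:310,110:260],(400,400),interpolation=3)
b=cv2.resize(q[110:250,200:340],(400,400),interpolation=3)
cv2.imwrite("pics/chute.png",np.hstack([a,b])[:,:,::-1])
# stand rough: points by height
for nm,P in(("top",X),("scene",Y)):
    m=(P[...,0]>.4)&(P[...,0]<.75)&(P[...,1]<-.2)&(P[...,1]>-.6)
    for lo,hi in((.135,.15),(.15,.165),(.165,.185),(.185,.22)):
        s=m&(P[...,2]>lo)&(P[...,2]<hi)
        if nm=="top": s[:, :430]&=True
        pts=P[s]; print(nm,lo,len(pts)); 
        if len(pts): print(np.round(pts[::max(1,len(pts)//14)],3).tolist())
E
```

```text
top 0.135 160
[[0.515, -0.414, 0.144], [0.501, -0.382, 0.137], [0.498, -0.398, 0.139], [0.494, -0.387, 0.137], [0.486, -0.391, 0.145], [0.476, -0.397, 0.147], [0.471, -0.401, 0.142], [0.466, -0.396, 0.149], [0.457, -0.388, 0.144], [0.447, -0.323, 0.145], [0.442, -0.334, 0.147], [0.438, -0.375, 0.145], [0.426, -0.366, 0.148], [0.417, -0.385, 0.14], [0.407, -0.404, 0.138]]
top 0.15 305
[[0.518, -0.417, 0.152], [0.511, -0.422, 0.154], [0.497, -0.397, 0.151], [0.48, -0.392, 0.157], [0.453, -0.326, 0.159], [0.446, -0.331, 0.158], [0.441, -0.341, 0.163], [0.437, -0.348, 0.156], [0.433, -0.354, 0.151], [0.427, -0.366, 0.163], [0.422, -0.376, 0.162], [0.418, -0.383, 0.155], [0.416, -0.408, 0.157], [0.411, -0.403, 0.162], [0.406, -0.408, 0.161]]
top 0.165 91
[[0.5, -0.406, 0.167], [0.495, -0.399, 0.165], [0.495, -0.413, 0.165], [0.493, -0.405, 0.167], [0.49, -0.401, 0.167], [0.49, -0.414, 0.169], [0.487, -0.403, 0.174], [0.485, -0.392, 0.17], [0.484, -0.404, 0.177], [0.483, -0.4, 0.167], [0.483, -0.415, 0.166], [0.481, -0.404, 0.168], [0.478, -0.402, 0.17], [0.476, -0.406, 0.169], [0.471, -0.
[... 836 characters left out ...]
.576, -0.207, 0.182], [0.579, -0.209, 0.178], [0.577, -0.201, 0.171], [0.574, -0.202, 0.169], [0.578, -0.208, 0.169], [0.59, -0.218, 0.167], [0.486, -0.404, 0.175], [0.487, -0.41, 0.178], [0.494, -0.411, 0.17], [0.496, -0.414, 0.169], [0.475, -0.404, 0.168], [0.482, -0.412, 0.168], [0.489, -0.419, 0.166], [0.41, -0.41, 0.165]]
scene 0.185 225
[[0.648, -0.206, 0.208], [0.611, -0.227, 0.213], [0.568, -0.207, 0.215], [0.569, -0.213, 0.215], [0.617, -0.221, 0.197], [0.584, -0.229, 0.217], [0.576, -0.213, 0.206], [0.621, -0.221, 0.189], [0.589, -0.226, 0.206], [0.574, -0.219, 0.205], [0.572, -0.207, 0.195], [0.6, -0.229, 0.196], [0.599, -0.222, 0.189], [0.59, -0.221, 0.19], [0.586, -0.22, 0.185]]
```

View pics/stand.png

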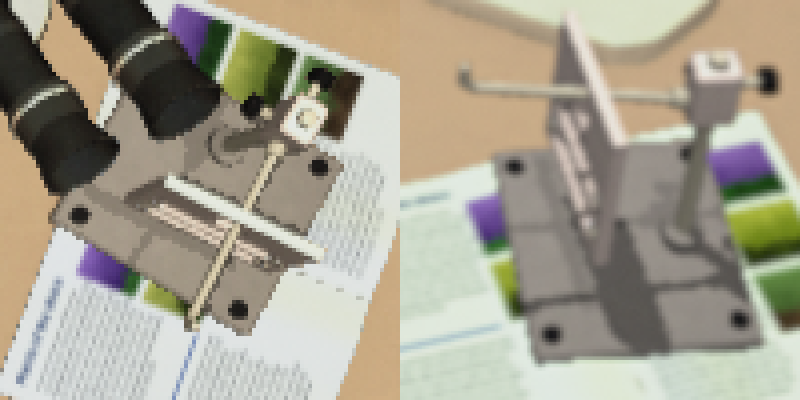

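View pics/chute.png

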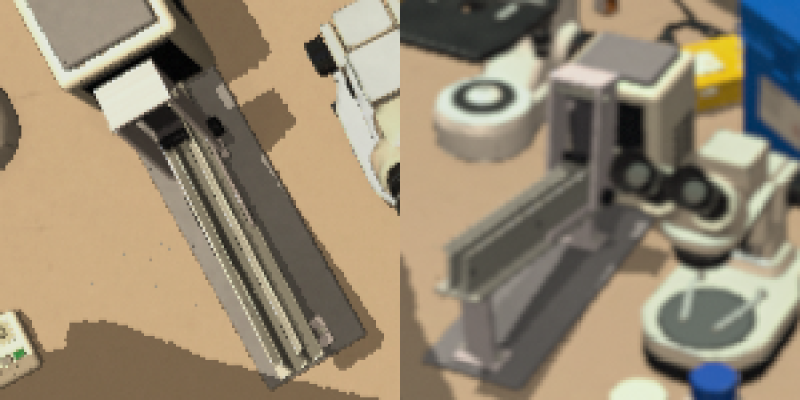

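Stand: the clamp and rod top are at crop (303,118), and the peg tip is at crop (192,322). The stand's yaw is about -30°. Chute: its uphill end is at crop (300,375), and the dark gate sits under the white bracket at crop (170,130). Next I'll get a rough chute line and look closer with the wrist camera.

Run:
```python
from h import *
p,d,X,K,T=load("top0.npz");q,e,Y,_,_=load("scene0.npz")
c=lambda u,v:np.round(np.nanmedian(X[v-1:v+2,u-1:u+2].reshape(-1,3),0),3).tolist()
for n,u,v in(("Llip",212,298),("Llip2",176,223),("Rlip",229,294),("Rlip2",190,222),("bracket",160,196),("reader",148,165),("eyep",462,250),("eyep2",437,255),("bottle",327,252),("jar",302,268)):print(n,c(u,v))
# chute points, both clouds
P=np.vstack([X.reshape(-1,3),Y.reshape(-1,3)])
m=(P[:,0]>.42)&(P[:,0]<.75)&(P[:,1]>.12)&(P[:,1]<.45)&(P[:,2]>.06)
P=P[m]
# lateral fit: scan yaw for sharpest wall histogram
best=max(((np.sum(np.histogram(-P[:,0]*np.sin(a)+P[:,1]*np.cos(a),bins=np.arange(-.4,.5,.003))[0].astype(float)**2),a) for a in np.arange(.2,1.0,.01)))
a=best[1];print("yaw",a)
L=-P[:,0]*np.sin(a)+P[:,1]*np.cos(a);S=P[:,0]*np.cos(a)+P[:,1]*np.sin(a)
for s0 in np.arange(.46,.9,.04):
    k=(S>s0)&(S<s0+.015)&(L<.06)&(L>-.2)
    b=np.round(L[k]/.005).astype(int)
    print(round(s0,2),[(round(i*.005,3),round(P[k,2][b==i].max(),3)) for i in np.unique(b)])
```

```text
Llip [0.364, 0.291, 0.009]
Llip2 [0.548, 0.365, 0.108]
Rlip [0.372, 0.232, 0.104]
Rlip2 [0.557, 0.342, 0.062]
bracket [0.596, 0.379, 0.197]
reader [0.679, 0.42, 0.166]
eyep [0.487, -0.366, 0.016]
eyep2 [0.445, -0.226, 0.339]
bottle [0.473, -0.009, 0.124]
jar [0.438, 0.053, 0.078]
yaw 0.5300000000000002
0.46 [(np.float64(-0.135), np.float64(0.252)), (np.float64(-0.13), np.float64(0.259)), (np.float64(-0.125), np.float64(0.272)), (np.float64(-0.12), np.float64(0.268))]
0.5 [(np.float64(-0.16), np.float64(0.241)), (np.float64(-0.155), np.float64(0.261)), (np.float64(-0.15), np.float64(0.262)), (np.float64(-0.145), np.float64(0.263)), (np.float64(-0.14), np.float64(0.261)), (np.float64(-0.135), np.float64(0.262)), (np.float64(-0.13), np.float64(0.261)), (np.float64(-0.125), np.float64(0.238)), (np.float64(0.0), np.float64(0.098)), (np.float64(0.005), np.float64(0.098)), (np.float64(0.01), np.float64(0.142)), (np.float64(0.015), np.float64(0.142)), (np.float64(0.02), np.float64(0.134)), (np.float64(0.025), np.float64(0.096)), (np.float64(0.03), np.float64(0.136)), (np.float64(0.035), np.f
[... 6239 characters left out ...]
t64(0.17))]
0.82 [(np.float64(-0.04), np.float64(0.145)), (np.float64(-0.035), np.float64(0.158)), (np.float64(-0.03), np.float64(0.161)), (np.float64(-0.025), np.float64(0.162)), (np.float64(-0.02), np.float64(0.169)), (np.float64(-0.015), np.float64(0.171)), (np.float64(-0.01), np.float64(0.171)), (np.float64(-0.005), np.float64(0.174)), (np.float64(0.0), np.float64(0.171)), (np.float64(0.005), np.float64(0.17)), (np.float64(0.01), np.float64(0.172)), (np.float64(0.015), np.float64(0.169)), (np.float64(0.02), np.float64(0.172)), (np.float64(0.025), np.float64(0.173)), (np.float64(0.03), np.float64(0.172)), (np.float64(0.035), np.float64(0.17)), (np.float64(0.04), np.float64(0.17))]
0.86 []
```

```bash
cat >> h.py <<'E'
from scipy.spatial.transform import Rotation as Rn
import cv2
def quat(x,z):
    z=np.array(z,float);z/=np.linalg.norm(z);x=np.array(x,float);x-=z*(x@z);x/=np.linalg.norm(x)
    return Rn.from_matrix(np.stack([x,np.cross(z,x),z],1)).as_quat()
def shot(env,n,f):
    c=env.calibration(n);p,d=env.read_camera(n)
    cv2.imwrite(f"pics/{f}.png",p[:,:,::-1]);np.savez(f"{f}.npz",p=p,d=d,K=c["intrinsics"],T=c["extrinsics"])
E
python3 - <<'E'
from h import *
from rig import env
a=.53;w=lambda s,l,z:[s*np.cos(a)-l*np.sin(a),s*np.sin(a)+l*np.cos(a),z]
for f in (a,a+np.pi):
    q=quat([np.cos(f),np.sin(f),0],[0,0,-1]);j=env.inverse_kinematics(w(.55,.0245,.36),q);print(f,j)
E
```

```text
0.53 [-1.17469241  0.28251318  0.65722937  1.84783449 -0.19475757  1.07589012
 -1.48430346]
3.6715926535897934 [-0.5106456   0.25739751 -0.21387079  1.81062466  0.06130064  1.07996944
  1.35420034]
```

Run:
```python
from h import *
from rig import env
a=.53;w=lambda s,l,z:[s*np.cos(a)-l*np.sin(a),s*np.sin(a)+l*np.cos(a),z]
f=a+np.pi
env.move_pose(w(.55,.0245,.36),quat([np.cos(f),np.sin(f),0],[0,0,-1]))
shot(env,"wrist","w1");c=env.calibration("wrist")
print(env.get_clock(),np.round(c["extrinsics"],3).tolist(),env.get_eef_pos())
p,d,X,K,T=load("w1.npz")
P=X.reshape(-1,3);L=-P[:,0]*np.sin(a)+P[:,1]*np.cos(a);S=P[:,0]*np.cos(a)+P[:,1]*np.sin(a)
for s0 in np.arange(.40,.72,.03):
    k=(S>s0)&(S<s0+.006)&(L<.06)&(L>-.02)&(P[:,2]>.05)
    b=np.round(L[k]/.002).astype(int)
    print(round(s0,2),[(i*2,int(1000*P[k,2][b==i].max())) for i in np.unique(b)])
```

```text
1.6917 [[-0.507, 0.822, 0.26, 0.39], [0.862, 0.484, 0.154, 0.258], [0.001, 0.302, -0.953, 0.525], [0.0, 0.0, 0.0, 1.0]] [0.46181927 0.30008413 0.35963716]
0.4 []
0.43 []
0.46 [(np.int64(2), 104), (np.int64(4), 103), (np.int64(6), 104), (np.int64(8), 149), (np.int64(10), 150), (np.int64(12), 147), (np.int64(14), 146), (np.int64(16), 143), (np.int64(18), 104), (np.int64(20), 104), (np.int64(22), 105), (np.int64(24), 104), (np.int64(26), 105), (np.int64(28), 104), (np.int64(30), 141), (np.int64(32), 145), (np.int64(34), 147), (np.int64(36), 150), (np.int64(38), 150), (np.int64(42), 104), (np.int64(44), 104), (np.int64(46), 104)]
0.49 [(np.int64(0), 97), (np.int64(2), 96), (np.int64(4), 97), (np.int64(6), 98), (np.int64(8), 142), (np.int64(10), 144), (np.int64(12), 141), (np.int64(14), 141), (np.int64(16), 136), (np.int64(18), 97), (np.int64(20), 97), (np.int64(22), 98), (np.int64(24), 97), (np.int64(26), 97), (np.int64(28), 97), (np.int64(30), 134), (np.int64(32), 137), (np.int64(34), 140), (np.int64(36), 144), (np.int64(38), 144), (np.int64(42), 97), (np.int64(44), 97), (np.int64(46), 
[... 3313 characters left out ...]
), 69), (np.int64(48), 132), (np.int64(50), 134), (np.int64(52), 134)]
0.7 [(np.int64(-4), 197), (np.int64(-2), 198), (np.int64(0), 197), (np.int64(2), 197), (np.int64(4), 197), (np.int64(6), 197), (np.int64(8), 197), (np.int64(10), 197), (np.int64(12), 197), (np.int64(14), 198), (np.int64(16), 197), (np.int64(18), 197), (np.int64(20), 197), (np.int64(22), 198), (np.int64(24), 197), (np.int64(26), 197), (np.int64(28), 198), (np.int64(30), 197), (np.int64(32), 198), (np.int64(34), 198), (np.int64(36), 197), (np.int64(38), 198), (np.int64(40), 197), (np.int64(42), 198), (np.int64(44), 197), (np.int64(46), 198), (np.int64(48), 197), (np.int64(50), 198), (np.int64(52), 197), (np.int64(56), 183)]
```

View pics/w1.png

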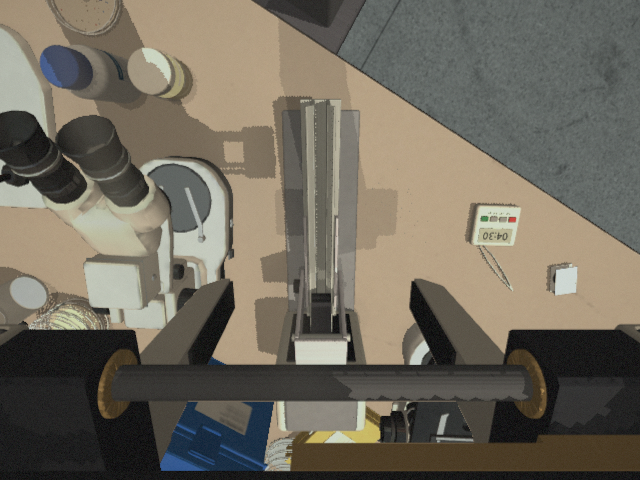

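The wrist view shows the chute clearly, from about (320,100) at its uphill end to the gate near (320,300) under the bracket. The depth profile is clean: floor, walls, and lips at lateral 7–40 mm. I'll fit the chute pose, then look at the stand.

Run:
```python
from h import *
from rig import env
p,d,X,K,T=load("w1.npz");P=X.reshape(-1,3);P=P[np.isfinite(P[:,0])]
a=.53
for _ in range(3):
    L=-P[:,0]*np.sin(a)+P[:,1]*np.cos(a);S=P[:,0]*np.cos(a)+P[:,1]*np.sin(a)
    zf=lambda s:.1045-.2131*(s-.463)
    H=(P[:,2]-zf(S))*np.cos(.21)
    k=(H>.037)&(H<.05)&(L>-.01)&(L<.06)&(S<.64);ss=[];cc=[]
    for s0 in np.arange(.40,.63,.01):
        m=k&(S>s0)&(S<s0+.01)
        if m.sum()>20: ss.append(s0+.005);cc.append((np.percentile(L[m],1)+np.percentile(L[m],99))/2)
    A=np.polyfit(ss,cc,1);a+=np.arctan(A[0])
L=-P[:,0]*np.sin(a)+P[:,1]*np.cos(a);S=P[:,0]*np.cos(a)+P[:,1]*np.sin(a)
l0=np.polyval(A,.5);print("yaw",a,"lat",l0,"resid",np.round(1000*(np.array(cc)-np.polyval(A,ss)),1))
m=(abs(L-l0)<.004)&(S<.65)&(abs(P[:,2]-zf(S))<.006)
B=np.polyfit(S[m],P[m,2],1);print("floor",B,"slope ang",np.arctan(-B[0]),"smin floor",np.percentile(S[m],.5))
m=k&(abs(L-l0)<.018);print("smin lips",np.percentile(S[m],.2))
# rim near the uphill end
smin=np.percentile(S[m],.2);print("n lips by s",np.histogram(S[m],bins=np.arange(.35,.40,.004)))
m=(abs(L-l0)<.02)&(P[:,2]>.19)&(P[:,2]<.205)&(S>.6);print("bracket top s",np.percentile(S[m],[1,50]),P[m,2].mean())
for h0 in range(44,140,8):
    H=(P[:,2]-np.polyval(B,S))*np.cos(.21);m=(abs(L-l0)<.006)&(H>h0/1e3)&(H<h0/1e3+.008)&(S>.6)&(S<.76)
    if m.sum(): print(h0,m.sum(),np.round(np.percentile(S[m],[2,50]),4))
for f in(np.pi/3,):
    print(env.inverse_kinematics([.385,-.435,.37],quat([np.cos(f),np.sin(f),0],[0,0,-1])))
```

```text
yaw 0.5318917151387649 lat 0.022624790324114744 resid [ 0.3  0.   0.  -0.5 -0.  -0.  -0.1 -0.1  0.5 -0.1 -0.2 -0.2 -0.2  0.3
  0.3  0.3  0.3 -0.3 -0.4]
floor [-0.21188642  0.20102476] slope ang 0.20879825123672568 smin floor 0.43862335294904103
smin lips 0.4478538263262365
n lips by s (array([0, 0, 0, 0, 0, 0, 0, 0, 0, 0, 0, 0]), array([0.35 , 0.354, 0.358, 0.362, 0.366, 0.37 , 0.374, 0.378, 0.382,
       0.386, 0.39 , 0.394, 0.398]))
bracket top s [0.68868951 0.70387633] 0.19633814176670863
44 5 [0.677  0.6773]
52 122 [0.6765 0.6907]
60 63 [0.6801 0.6991]
68 37 [0.7006 0.7016]
76 46 [0.7021 0.7035]
84 45 [0.7036 0.7052]
92 45 [0.7057 0.7069]
100 1 [0.7063 0.7063]
116 27 [0.693  0.6939]
124 38 [0.6925 0.6939]
132 28 [0.6886 0.6892]
[ 0.2324745   0.33395704  0.71662244  1.77338724 -0.24108096  1.12387035
  0.50333811]
```

```bash
cat >> h.py <<'E'
CY=.5319;CS=.21;cx=np.array([np.cos(CY),np.sin(CY),0])
C0=.5951*cx+.0226*np.array([-np.sin(CY),np.cos(CY),0])+[0,0,.0749]   # chute origin
CX=cx*np.cos(CS)-np.array([0,0,np.sin(CS)]);CYv=np.array([-np.sin(CY),np.cos(CY),0]);CZ=np.cross(CX,CYv)
def chute(x,y,z): return C0+x*CX+y*CYv+z*CZ
E
python3 - <<'E'
from h import *
from rig import env
dn=lambda f:quat([np.cos(f),np.sin(f),0],[0,0,-1])
P=lambda r,az,z:[r*np.cos(az),r*np.sin(az),z]
env.move_pose(P(.47,.30,.43),dn(2.6))
env.move_pose(P(.47,-.35,.43),dn(1.5))
env.move_pose([.385,-.435,.38],dn(np.pi/3))
print(env.get_clock(),np.round(env.get_qpos(),2))
shot(env,"wrist","w2")
p,d,X,K,T=load("w2.npz")
a=-np.pi/6;O=np.array([.486,-.405])
sx=(X[...,0]-O[0])*np.cos(a)+(X[...,1]-O[1])*np.sin(a);sy=-(X[...,0]-O[0])*np.sin(a)+(X[...,1]-O[1])*np.cos(a)
Z=X[...,2]
# rod top / carrier top / peg
m=(Z>.171)&(Z<.182)&(abs(sx)<.03)&(abs(sy)<.03);print("rod",m.sum(),np.median(sx[m]),np.median(sy[m]),np.median(Z[m]))
m=(Z>.157)&(Z<.18)&(sx<-.045)&(sx>-.1)&(abs(sy)<.065)
q=np.c_[sx[m],sy[m],Z[m]];A=np.polyfit(q[:,1],q[:,0],1);print("carrier top",m.sum(),A,np.percentile(q[:,1],[1,99]),np.percentile(q[:,2],[5,50,95]))
for s0 in np.arange(-.165,-.01,.01):
    m=(sx>s0)&(sx<s0+.01)&(abs(sy)<.03)&(Z>.11)&(Z<.22)
    if m.sum():print(round(s0,3),m.sum(),np.round([np.median(sy[m]),Z[m].min(),np.percentile(Z[m],60),Z[m].max()],4))
E
```

```text
4.6833 [ 0.26  0.32  0.67  1.76 -0.22  1.14  0.48]
rod 87 0.0028278785586266656 -0.0007914755696637697 0.17317792347567817
carrier top 799 [-0.02670786 -0.066445  ] [-0.0459122   0.05160036] [0.15874125 0.16191321 0.16409177]
-0.145 41 [0.0026 0.1657 0.1799 0.1825]
-0.135 55 [0.0024 0.1606 0.1654 0.1697]
-0.125 57 [0.0023 0.1594 0.1625 0.1646]
-0.115 60 [0.0018 0.1577 0.1604 0.1633]
-0.105 53 [0.0013 0.1558 0.1585 0.1607]
-0.095 60 [0.0018 0.1523 0.1566 0.1587]
-0.085 46 [0.0013 0.1517 0.1548 0.1571]
-0.075 270 [0.0023 0.1165 0.162  0.1645]
-0.065 277 [-0.0005  0.1481  0.1624  0.1655]
-0.055 54 [0.0008 0.1458 0.1492 0.1518]
-0.045 53 [0.0003 0.144  0.1475 0.1492]
-0.035 44 [0.0002 0.1439 0.1456 0.1478]
-0.025 76 [0.0002 0.1381 0.1446 0.1478]
-0.015 232 [1.000e-04 1.293e-01 1.658e-01 1.693e-01]
```

View pics/w2.png

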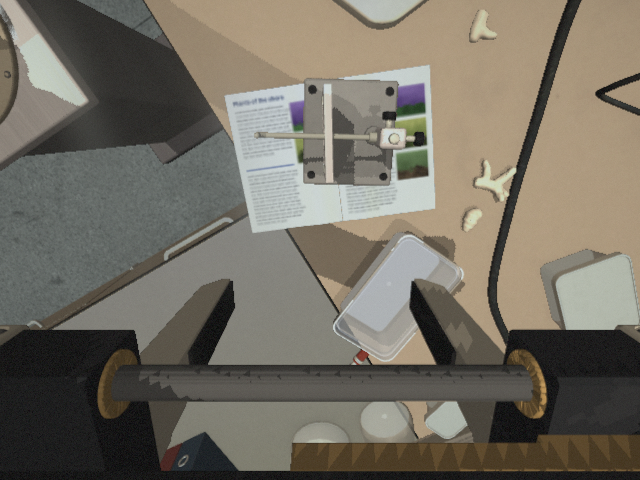

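The wrist view shows the peg running from about (260,135) at the tip to the clamp at (392,137). The carrier's top edge is the white strip at x≈328, rows 83–182. The clamp knob is on the +y side, so I'll grasp on the -y side.

```bash
cat > g.py <<'E'
from h import *
p,d,X,K,T=load("w2.npz");a=-np.pi/6;O=np.array([.486,-.405])
sx=(X[...,0]-O[0])*np.cos(a)+(X[...,1]-O[1])*np.sin(a);sy=-(X[...,0]-O[0])*np.sin(a)+(X[...,1]-O[1])*np.cos(a);Z=X[...,2]
W=lambda x,y,z:np.array([O[0]+x*np.cos(a)-y*np.sin(a),O[1]+x*np.sin(a)+y*np.cos(a),z])
r=[]
for s0 in np.r_[np.arange(-.133,-.083,.005),np.arange(-.055,-.03,.005)]:
    m=(sx>s0)&(sx<s0+.005)&(abs(sy)<.012)&(Z>.135)&(Z<.175);r.append([s0+.0025,np.median(sy[m]),np.percentile(Z[m],85)])
r=np.array(r);Bz=np.polyfit(r[:,0],r[:,2],1);By=np.polyfit(r[:,0],r[:,1],1)
u=np.array(W(-1,-By[0],-Bz[0]))-np.array(W(0,0,0));u/=np.linalg.norm(u)   # peg outward
f=np.pi/3+.0267
tx=np.array([np.cos(f),np.sin(f),0]);Q=quat(tx,[0,0,-1])
G=W(-.0657,-.0272,.1225)
E
python3 - <<'E'
from g import *
from rig import env
print("peg slope",np.arctan(-Bz[0]),By,"resid",np.round(1e3*(r[:,2]-np.polyval(Bz,r[:,0])),1),"top at -.0672",np.polyval(Bz,-.0672),"G",G,u)
for n in("top0","scene0"):
    _,_,Y,_,_=load(n+".npz")
    x=(Y[...,0]-O[0])*np.cos(a)+(Y[...,1]-O[1])*np.sin(a);y=-(Y[...,0]-O[0])*np.sin(a)+(Y[...,1]-O[1])*np.cos(a);z=Y[...,2]
    m=(x>-.095)&(x<-.045)&(abs(y)<.045)&(z>.075)&(z<.155)&(abs(y)>.01)
    A=np.c_[y[m],z[m],np.ones(m.sum())];c=np.linalg.lstsq(A,x[m],rcond=None)[0];e=abs(A@c-x[m])<.006
    c=np.linalg.lstsq(A[e],x[m][e],rcond=None)[0];print(n,m.sum(),e.sum(),c)
env.gripper_to(.05,10)
env.move_pose(G+[0,0,.13],Q)
print(env.get_clock(),np.round(env.get_qpos(),2),env.get_force())
shot(env,"wrist","w3")
_,_,Y,_,_=load("w3.npz")
x=(Y[...,0]-O[0])*np.cos(a)+(Y[...,1]-O[1])*np.sin(a);y=-(Y[...,0]-O[0])*np.sin(a)+(Y[...,1]-O[1])*np.cos(a);z=Y[...,2]
m=(z>.155)&(z<.172)&(x<-.05)&(x>-.085)&(abs(y)<.06)
if m.sum()>50: print("top edge w3",m.sum(),np.polyfit(y[m],x[m],1),np.percentile(y[m],[.5,99.5]),np.percentile(z[m],[10,50,90]))
E
```

```text
peg slope 0.1873141863114118 [-0.02086447 -0.00030122] resid [ 1.3  0.  -0.4  0.1 -0.6 -0.3  0.3 -0.1 -0.5 -0.3 -0.3 -0.   0.1  0.6
  0.1] top at -.0672 0.15318982988823493 G [ 0.41550213 -0.39570589  0.1225    ] [-0.8404505   0.50890015  0.18618162]
top0 168 168 [-0.06186667  0.00012265 -0.07135028]
scene0 326 324 [-0.04956648 -0.00154643 -0.06871402]
6.2 [ 0.24  0.43  0.6   1.94 -0.31  0.87  0.51] [-0.39787442 -0.44892516  0.41115592]
top edge w3 1469 [-0.02822195 -0.06497065] [-0.04662753  0.0522496 ] [0.16045592 0.16193532 0.16352013]
```

Run:
```python
from g import *
from rig import env
env.line_to(G+[0,0,.04],rate=.12);env.line_to(G,rate=.08)
f0=np.array(env.get_force());print("down",f0,env.get_clock())
env.gripper_to(0.0,12);print(env.get_grip_width(),env.get_grip_force(),np.array(env.get_force())-f0)
if .005<env.get_grip_width()<.012:
    env.gripper_to(0.0,45);print(env.get_grip_width(),env.get_grip_force(),np.array(env.get_force())-f0)
    for dz in(.006,.012,.0175):
        env.line_to(G+[0,0,dz],rate=.04);print(dz,np.round(np.array(env.get_force())-f0,2))
print(env.get_clock());shot(env,"wrist","w4");shot(env,"scene","s4")
p=load("w4.npz")[0];q=load("s4.npz")[0]
cv2.imwrite("pics/c4.png",np.hstack([cv2.resize(p,(533,400)),cv2.resize(q[310:420,345:455],(267,400))])[:,:,::-1])
```

```text
down [ 0.2435635  -0.32030235  0.46023341] 7.8
0.007700468974864455 11.996098067611456 [-0.56205136  0.49447031  0.7009057 ]
0.00775349951957049 44.995920304208994 [0.03215713 0.31157677 1.66882422]
0.006 [-1.16  0.78 -2.05]
0.012 [ 0.08  0.72 -1.43]
0.0175 [ 0.38  0.22 -2.63]
9.65
```

View pics/c4.png

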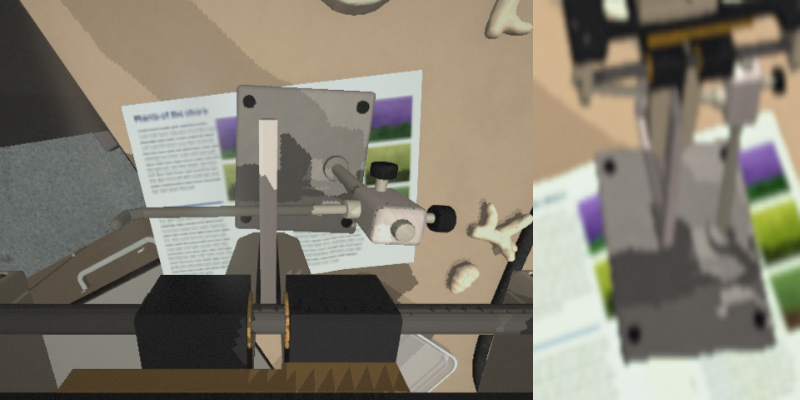

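The carrier is held 7.7 mm thick on the pads and is lifted. Its top edge shows at (268,120–215), with the peg passing at row 210. I'll check its level and then slide it out along the peg line.

Run:
```python
from g import *
from rig import env
_,_,Y,_,_=load("w4.npz")
x=(Y[...,0]-O[0])*np.cos(a)+(Y[...,1]-O[1])*np.sin(a);y=-(Y[...,0]-O[0])*np.sin(a)+(Y[...,1]-O[1])*np.cos(a);z=Y[...,2]
m=(z>.165)&(z<.19)&(x<-.055)&(x>-.08)&(y>-.02)&(y<.06)
c=np.polyfit(y[m],z[m],1);print("edge z slope",c,m.sum(),"yaw",np.polyfit(y[m],x[m],1)[0],"ymax",np.percentile(y[m],99.5))
f0=np.array([.24,-.32,.46]);P0=G+[0,0,.0175]
for s in(.02,.04,.055,.065,.075,.085,.095,.11):
    env.line_to(P0+u*s,rate=.06);F=np.array(env.get_force())-f0;print(s,np.round(F,2),env.get_clock())
    if np.linalg.norm(F-[0,0,-2])>6:print("STOP");break
shot(env,"wrist","w5")
```

```text
edge z slope [-0.00553818  0.17897548] 5027 yaw 0.014448924186858456 ymax 0.052202531614374395
0.02 [ 0.64 -0.68 -1.23] 10.2333
0.04 [-0.56 -0.15 -1.21] 10.7167
0.055 [ 0.43  0.55 -0.66] 11.1167
0.065 [-0.25  0.4  -0.92] 11.4333
0.075 [ 0.01  0.73 -1.71] 11.75
0.085 [-0.5   0.23 -1.99] 12.0667
0.095 [-0.08 -0.11 -2.02] 12.3833
0.11 [-0.37  0.26 -1.68] 12.7833
```

Run:
```python
from g import *
from rig import env
dn=lambda f:quat([np.cos(f),np.sin(f),0],[0,0,-1])
P=lambda r,az,z:[r*np.cos(az),r*np.sin(az),z]
p=env.get_eef_pos();env.line_to([p[0],p[1],.45],rate=.2)
env.move_pose(P(.46,-.35,.46),dn(.8));env.move_pose(P(.46,.15,.46),dn(.6))
QC=quat(CX,-CZ)
env.move_pose(chute(-.12,0,.28),QC)
env.line_to(chute(-.12,0,.061+.055),rate=.12)
print(env.get_clock(),np.round(env.get_qpos(),2),env.get_force(),env.get_grip_width())
shot(env,"wrist","w6")
_,_,Y,_,_=load("w6.npz");R=np.stack([CX,CYv,CZ],1);D=((Y-C0)@R).reshape(-1,3);D=D[np.isfinite(D[:,0])]
m=(D[:,2]>.14)&(D[:,2]<.17)&(abs(D[:,1])<.012)&(D[:,0]<.0)&(D[:,0]>-.11);print("carrier top y fit",np.polyfit(D[m,0],D[m,1],1),"z fit",np.polyfit(D[m,0],D[m,2],1),"x max",np.percentile(D[m,0],99.5),m.sum())
m=(D[:,2]>.04)&(D[:,2]<.048)&(abs(D[:,1])<.025)
for x0 in(-.02,0,.02,.04):
    k=m&(D[:,0]>x0)&(D[:,0]<x0+.02)
    if k.sum()>20:print(x0,k.sum(),np.percentile(D[k,1],[1,99]))
k=(abs(D[:,1])<.004)&(abs(D[:,2])<.01)&(D[:,0]>-.03)&(D[:,0]<.05);print("floor",k.sum(),np.median(D[k,2]))
```

```text
18.6667 [-0.75  0.43  0.11  1.97 -0.08  0.95 -1.63] [-0.4217669   0.50582719 -1.37060564] 0.007671041508798452
carrier top y fit [-0.00234619 -0.00033372] z fit [-0.00515741  0.15521999] x max -0.03995893950298183 4795
-0.02 695 [-0.0154084   0.01558562]
0 751 [-0.01523575  0.0157013 ]
0.02 731 [-0.01534819  0.01575652]
floor 1279 -0.00019451143161121375
```

View pics/w6.png

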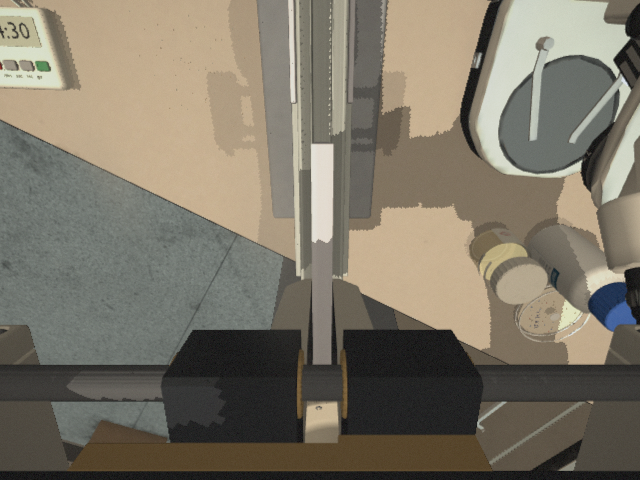

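The carrier is above the channel. Its top strip is at (322,145–360), centred between the lips at columns 297–350, within 0.5 mm. I'll lower it with force checks.

Run:
```python
from g import *
from rig import env
f0=np.array(env.get_force())
for z in(.04,.02,.008,.004,.002,.001,0.,-.001,-.002):
    env.line_to(chute(-.12,0,.061+z),rate=.06 if z>.004 else .02);F=(np.array(env.get_force())-f0)@np.stack([CX,CYv,CZ],1);print(z,np.round(F,2))
    if F[2]>2.5 or np.linalg.norm(F)>8:break
env.gripper_to(.012,10);env.gripper_to(.03);F=np.array(env.get_force());print(env.get_grip_force(),F)
env.pause(.3)
env.line_to(chute(-.12,0,.16),rate=.12);print(env.get_clock())
shot(env,"wrist","w7");_,_,Y,_,_=load("w7.npz");R=np.stack([CX,CYv,CZ],1);D=((Y-C0)@R).reshape(-1,3);D=D[np.isfinite(D[:,0])]
m=(D[:,2]>.085)&(D[:,2]<.115)&(abs(D[:,1])<.012)&(D[:,0]<.0)&(D[:,0]>-.145);print("y fit",np.polyfit(D[m,0],D[m,1],1),"z fit",np.polyfit(D[m,0],D[m,2],1),"x range",np.percentile(D[m,0],[.5,99.5]),m.sum())
```

```text
0.04 [ 0.58 -1.22 -0.51]
0.02 [-0.35 -1.84  0.8 ]
0.008 [ 0.27 -0.29 -0.4 ]
0.004 [-0.51 -1.19 -0.44]
0.002 [ 0.41 -1.52  1.14]
0.001 [-0.94 -0.29  0.41]
0.0 [-1.91 -1.3   4.83]
0.0 [ 0.3406598  -0.15708218 -0.06428162]
23.2
y fit [ 1.33062298e-03 -5.25975423e-05] z fit [-0.0038812   0.09933532] x range [-0.14091534 -0.0417661 ] 1759
```

View pics/w7.png

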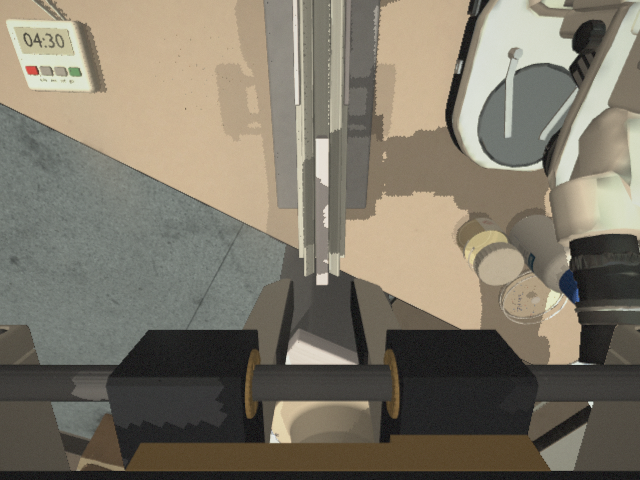

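The carrier stands released in the channel: strip at (322,140–283), upright, centred, x ≈ -0.091. Now I'll push with the fingers shut, low on its uphill edge.

```bash
cat > ps.py <<'E'
from h import *
R=np.stack([CX,CYv,CZ],1);QV=quat(cx,[0,0,-1])
def car(env,f):
    shot(env,"wrist",f);Y=load(f+".npz")[2];D=((Y-C0)@R).reshape(-1,3);D=D[np.isfinite(D[:,0])]
    m=(D[:,2]>.09)&(D[:,2]<.125)&(abs(D[:,1])<.008)&(D[:,0]<.11)&(D[:,0]>-.145)
    if m.sum()>30: print(f,"y",np.round(np.polyfit(D[m,0],D[m,1],1),4),"z",np.round(np.polyfit(D[m,0],D[m,2],1),4),"x",np.percentile(D[m,0],[.5,99.5]),m.sum())
def F(env):return np.mean([env.get_force() for _ in range(5)],0)@R
E
python3 - <<'E'
from ps import *
from rig import env
env.gripper_to(0.,10)
env.move_pose(chute(-.166,0,.13),QV)
env.line_to(chute(-.166,0,.048),rate=.1)
f0=F(env);print(env.get_clock(),f0,env.get_grip_width())
for x in(-.155,-.145,-.135,-.125,-.115):
    env.line_to(chute(x,0,.048),rate=.03);print(x,np.round(F(env)-f0,2))
    if np.linalg.norm(F(env)-f0)>8:break
car(env,"w8")
E
```

```text
25.3 [0.07187545 0.44667304 0.03357701] 0.0002159293635403736
-0.155 [ 0.12 -0.56  0.57]
-0.145 [-0.32 -0.09 -0.16]
-0.135 [-0.05 -0.51  0.21]
-0.125 [ 0.55 -0.51  0.18]
-0.115 [-0.41 -0.19 -0.05]
w8 y [-0.0043 -0.0002] z [-0.0002  0.0997] x [-0.13313921 -0.0041939 ] 6783
```

View pics/w8.png

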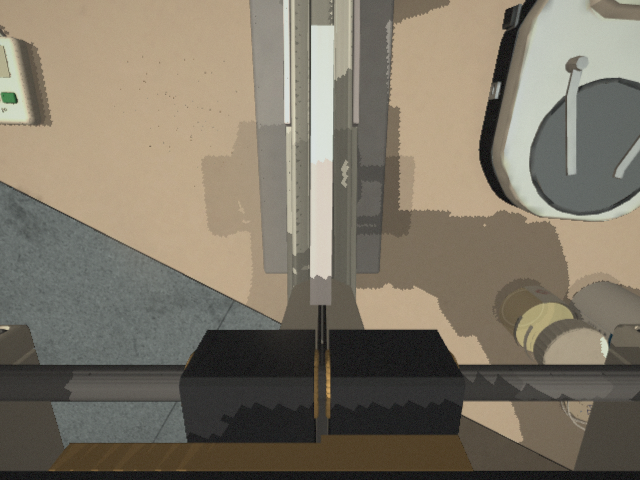

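The carrier slides flat (strip at (322,25–300), no tipping). Its front is 0.111 m ahead of the TCP. I'll continue to the gate stop, expected near TCP x = -0.026.

Run:
```python
from ps import *
from rig import env
f0=F(env)
for x in np.r_[np.arange(-.10,-.044,.015),-.04,np.arange(-.036,-.015,.0015)]:
    env.line_to(chute(x,0,.048),rate=.03 if x<-.041 else .015);f=F(env)-f0;print(round(x,4),np.round(f,2))
    if f[0]<-3.0 or np.linalg.norm(f)>8:break
print(env.get_clock());car(env,"w9")
```

```text
-0.1 [-0.18  0.65  0.09]
-0.085 [ 0.39 -0.05 -0.21]
-0.07 [ 0.83 -0.27 -0.96]
-0.055 [ 0.26  0.01 -0.65]
-0.04 [-0.19  0.2  -0.29]
-0.036 [ 0.47  1.1  -0.1 ]
-0.0345 [-0.03  0.3   0.26]
-0.033 [ 0.01  0.68 -1.36]
-0.0315 [ 0.76  0.07 -0.75]
-0.03 [ 0.22  1.05 -0.11]
-0.0285 [-0.23  0.85  0.82]
-0.027 [-0.89  0.65 -0.09]
-0.0255 [-0.08 -0.53 -0.19]
-0.024 [-1.17  0.92 -0.59]
-0.0225 [-3.01 -0.28  1.52]
34.2167
w9 y [-0.0064  0.0004] z [0.0035 0.0996] x [-0.03109964  0.0817553 ] 6472
```

Run:
```python
from ps import *
from rig import env
f0=F(env)
for x in(-.0215,-.0205):
    env.line_to(chute(x,0,.048),rate=.01);f=F(env)-f0;print(x,np.round(f,2))
    if f[0]<-5:break
env.line_to(chute(-.035,0,.048),rate=.03);env.line_to(chute(-.10,0,.06),rate=.15)
car(env,"w10");env.line_to(chute(-.10,0,.20),rate=.15);shot(env,"scene","s10");print(env.get_clock())
p=load("w10.npz")[0];q=load("s10.npz")[0]
cv2.imwrite("pics/c10.png",np.hstack([cv2.resize(p[:300,170:470],(400,400)),cv2.resize(q[110:250,200:340],(400,400))])[:,:,::-1])
```

```text
-0.0215 [-2.22 -0.06  0.67]
-0.0205 [-2.21 -0.08  1.84]
w10 y [0.0054 0.0006] z [-0.0402  0.0998] x [-0.10579173  0.02731312] 3633
37.175
```

View pics/c10.png

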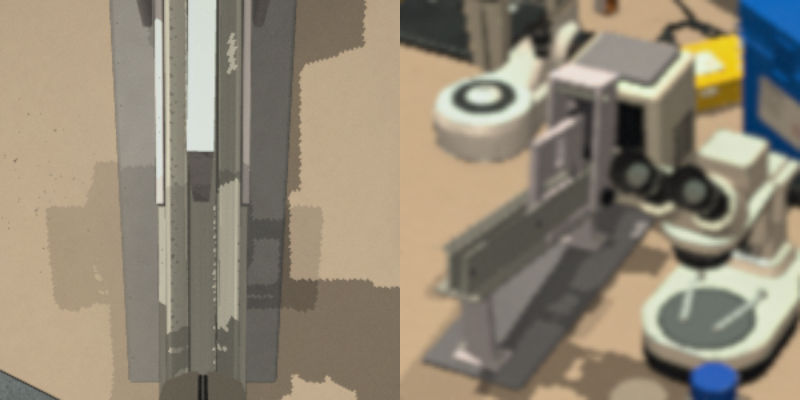

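The carrier stands upright in the bracket: strip down to (200,150) in the left crop, plate under the bracket in the right crop. The force rose steadily, so it was on the stop. A quick numeric check from above, then I'll hand in.

Run:
```python
from ps import *
from rig import env
shot(env,"wrist","w11")
for f in("w10","w11"):
    Y=load(f+".npz")[2];D=((Y-C0)@R).reshape(-1,3);D=D[np.isfinite(D[:,0])]
    m=(D[:,2]>.092)&(D[:,2]<.108)&(abs(D[:,1])<.007)&(D[:,0]<.07)&(D[:,0]>-.03)
    print(f,m.sum(),np.percentile(D[m,0],[.5,99.5]),np.polyfit(D[m,0],D[m,2],1),np.polyfit(D[m,0],D[m,1],1))
```

```text
w10 2441 [-0.01465257  0.02739112] [0.02031469 0.09950506] [-0.01422149  0.00070281]
w11 1163 [-0.014561    0.06931503] [0.00377098 0.09962449] [-0.01095801  0.00075981]
```

Run:
```python
from rig import env
env.pause(.3);print(env.get_clock());print(env.close_job())
```

```text
37.525
the job is handed in; nothing more can be done
None
```

The job is handed in at 37.5 s: the carrier came off the peg, was let go in the upper chute, then was pushed down to the gate, where it stands upright in the channel with its front edge at about chute x +85 mm, matching the expected gate stop; I did not read the gate angle directly, and no verdict was returned.

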